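# Roll the bottle up the labeller's infeed and start it

### The job

With your fingertips, gently roll the amber bottle that lies in the labeller's sloped gutter up the slope and over the front roller, so that it drops between the two rollers, stopped by the back one, and does not roll back. Then press the round steel start button fully in and let go. Only push the bottle, never lift it or shove it hard; leave the button alone until the bottle is between the rollers, and leave the standing bottle, the well plate and the label roll where they are.

Things in the scene. Friction and masses are not known exactly. Their poses are not given: they have to be found in the camera images.
- gutter: Sloped aluminium gutter of a bench bottle labeller, fixed. Origin on its deck straight below the bottle's axis at the start. x runs uphill along the deck (8 degrees above level), y level and across it, z square to the deck. Deck from x -32 to 165 mm. Steel side guides 14 mm above the deck, inner faces at y -48 and +81 mm, from x -32 to 255 mm.
- low_end (a point): Upper edge of the two small steel lip tabs that keep the bottle from leaving the gutter's low end; 20 mm downhill of the gutter's origin, 10 mm above the deck, tabs 8 mm thick. Behind them (x below -40 mm in the gutter frame) the labeller ends: free space down to the bench.
- bottle: Amber glass bottle, 140 to 280 g, lying across the gutter at its low end. Straight body 50 mm diameter, 80 mm long, and black cap 34 mm diameter; 114 mm long in all. Origin on its axis, half-way along the straight body, 25 mm above the deck. y runs along the axis, base at -40, cap end at +74 mm; x and z turn as it rolls. It rolls freely, and back down if let go too early.
- front_roller (a point): Top of the front one of two free-turning rubber rollers across the gutter, 24 mm diameter, 180 and 230 mm uphill of the gutter's origin, standing 3 mm above the deck plane. Once the bottle's axis is about 8 mm uphill of this point it drops in between the rollers by itself.
- nest (a point): Where the bottle's origin is when it rests between the two rollers: 205 mm up the gutter from the gutter's origin and 18 mm from the deck plane (7 mm lower than when rolling on the deck).
- head_face (a point): Middle of the face of the grey label head, the stop beyond the rollers: 239 mm up the gutter, 16 to 46 mm above the deck plane. The resting bottle clears it by about 9 mm. A label reel stands on the labeller behind it, up to 170 mm above the bench.
- start (a joint): Travel of the round spring-loaded start button: 0 out, 0.006 m fully in (about 5 N); it springs back when let go.
- start_top (a point): Centre of the top of the start button, a steel cap of 28 mm diameter in a black collar on the flat top of a grey console (56 mm wide, 21 mm clear of the gutter's side guide), beside the gutter on the side towards the robot. Pressed straight down.
- spare: Bystander: a like amber bottle standing upright on the bench, 50 mm diameter, 114 mm tall. Origin at its base.
- wellplate: Bystander: white 24-well culture plate, 127 x 85 x 20 mm, on the bench. Origin under its centre.
- labelroll: Bystander: roll of blank white labels lying flat on the bench, 76 mm diameter, 50 mm high. Origin under its centre.
Things that resemble listed ones, but are neither listed nor needed, are in the scene too. What is shaped like the bottle but yellow is not meant.

How it is judged:
By the outcome, as a careful person would: the job done as asked, in the order asked, and still so for the second after the job is handed in, with the robot touching nothing.
It also fails if it takes over 51 s, if anything falls off the work surface, if the arm or the gripper's body presses on something with over 40 N, if the wrist force passes 120 N, or if a joint passes its speed limit or range.

### The arm

A 6-joint arm with a two-finger parallel gripper is mounted at the origin on the work surface. World frame = base frame: x ahead of the robot, y to its left, z up, the work surface at z = 0. Lengths are in mm, angles in rad, forces in N, time in s.
With the tool pointing down it reaches from about 350 to 850 mm from the base axis. Payload 8.1 kg.
Tool frame: the origin (TCP) lies between the finger pads; the fingertips stand 17 mm ahead of it and the grasp point (between the pads) lies 2 mm behind it; y points along the fingers, x is the direction in which the jaws open and shut, and the axes are right-handed (so a half turn about y gives the same grasp; the last joint's range is limited). The gripper opens to 93 mm and grips with 3 to 60 N. Pads are 15 mm wide; open, the fingers measure 128 mm over their backs; the gripper's body (75 mm by 188 mm) begins 65 mm behind the grasp point.
Start: joints at [-1.339, 0.13, 1.488, -0, 1.523, -0.085], TCP at [186.937, -570.14, 235.635] pointing down, gripper open.
Joint ranges: [-2.96, 2.96], [-0.89, 2.26], [0.02, 2.5], [-1.34, 4.48], [0, 2.73], [-2.66, 2.66]. Speed limits (rad/s): [2.39, 2.39, 2.79, 3.14, 3.14, 3.14].

### API

Orientations are given as a unit quaternion [x, y, z, w].
In Python, from station import robot, fingers, kin, status, vision gives the robot as it stands. Calls block until the motion is done:
- robot.goto(position, orientation): joint-space move of the TCP to a pose.
- robot.move_l(position, attitude=None, rate=150, max_force=None): straight line of the TCP; attitude=None keeps the orientation; rate is the mean speed in mm/s. With max_force (N) it stops when the force on the tool has changed by that much, and returns True; else False.
- robot.movej(angles): joint-space move.
- fingers.release() and fingers.close_gripper(newtons=None): open the fingers fully, or close them until they stop; newtons is the grip in N (None keeps the last).
- robot.dwell(seconds).
- kin.inverse_kinematics(position, orientation): joint angles nearest the present ones, or None.
- status.state(): the state.
- vision.grab_frame(name): name is "side" or "top"; returns (picture, depth): 480x640x3 uint8, red, green, blue; 480x640 float32, mm along the optical axis (not along the pixel's ray), 0 where there is no reading.
- vision.get_calibration(name): a dict with "intrinsics" (3x3 intrinsics, pixels), "R" (3x3) and "t" (3): a world point X has camera coordinates R X + t. Camera axes: x right, y down, z forward; pixel columns grow to the right and rows downward; lengths in mm; the calibration is good to about 2 mm. A picture is of the moment at which its call begins. get_calibration takes no time and is no camera call.
A pose or a line that the arm cannot do raises robot.MotionError and nothing moves.
- robot.finish_job(): hands the job in, once; it reports no verdict.
The state is a dict: "time": time; "q": joint angles; "joint_vel": joint speeds; "tau": joint torques, N m; "tcp_pos": TCP position; "orientation": TCP orientation; "ft_force": force on the tool from outside, world axes, zero at the start; "wrist_torque": the same for the moment, N m; "gripper_width": finger opening in mm.
Only numpy, scipy, OpenCV 4.12 (cv2) and the standard library are available. Lean on these libraries where they do the work, as an engineer would, in place of code of your own. Each camera call takes 0.05 s, during which the arm holds its last target. There are 200 camera calls.

## Working session

There is one attempt and no reset: what is moved stays moved. The work goes in short steps, each a Python script; the robot and the scene stay as the last script left them, time stands still between calls to the robot, and variables do not carry over. Pictures are saved under pics/ and viewed, about 8 in all and at most 12, crops included, and the job is handed in when it is done.

```bash
ls; mkdir -p pics; python3 - <<'E'
from station import robot, fingers, kin, status, vision
import cv2,numpy as np
for n in("top","side"):
    p,d=vision.grab_frame(n); cv2.imwrite(f"pics/{n}0.png",p[...,::-1]); np.savez(f"pics/{n}0.npz",p=p,d=d)
    c=vision.get_calibration(n); print(n,{k:np.round(c[k],3).tolist() for k in c})
print(status.state())
E
```

```text
pics
top {'intrinsics': [[567.039, 0.0, 318.397], [0.0, 567.039, 226.411], [0.0, 0.0, 1.0]], 'R': [[-0.018, -1.0, 0.018], [-0.983, 0.014, -0.182], [0.182, -0.021, -0.983]], 't': [-51.817, 642.781, 1130.587]}
side {'intrinsics': [[569.656, 0.0, 317.872], [0.0, 569.656, 233.141], [0.0, 0.0, 1.0]], 'R': [[0.875, -0.483, -0.019], [-0.268, -0.452, -0.851], [0.402, 0.75, -0.525]], 't': [-610.567, 240.478, 728.981]}
{'time': 0.1, 'q': array([-1.33942086e+00,  1.31087222e-01,  1.48914374e+00,  2.17381522e-05,
        1.52304405e+00, -8.54136693e-02]), 'joint_vel': array([-0.00017922, -0.00094753, -0.00373982, -0.00327876,  0.00040069,
        0.00046453]), 'tau': array([ 1.44121488e-03, -5.61340785e+01, -4.93095911e+01,  7.69764301e-02,
        2.91079993e-02, -6.36004393e-05]), 'tcp_pos': array([ 186.81846893, -569.65919903,  234.70603235]), 'orientation': array([-0.5722124 ,  0.41531963, -0.41442939,  0.57300162]), 'ft_force': array([0.64257962, 0.98944751, 0.20004442]), 'wrist_torque': array([-0.00858501, -0.00342094, -0.00287241]), 'gripper_width': 92.8929544897702}
```

View pics/top0.png

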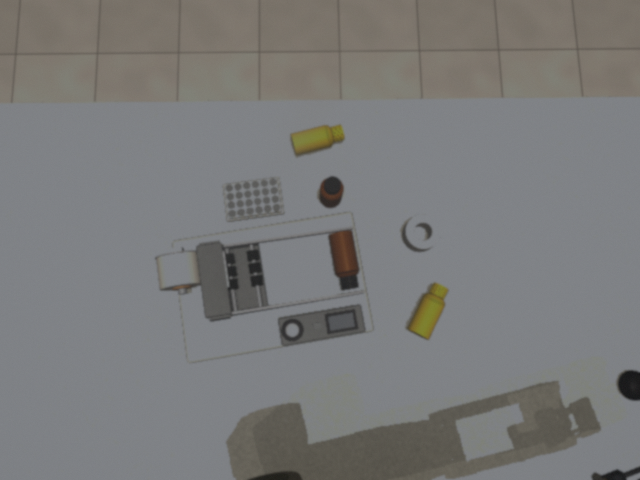

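View pics/side0.png

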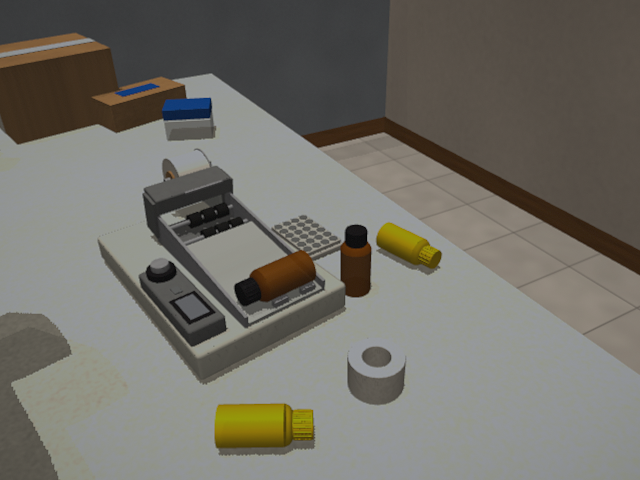

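Top view: the amber lying bottle is at (344,258) in the gutter, with rollers at (232,270) and (255,267). The button is at (292,329), the standing amber bottle at (332,190), and the two yellow bottles at (317,139) and (428,312) are not meant. I'll take one enlarged crop, plus a depth-based fit.

```bash
cat > h.py <<'E'
from station import robot, fingers, kin, status, vision
import cv2,numpy as np
def pts(n,d,uv):
    c=vision.get_calibration(n);K=np.array(c["intrinsics"]);R=np.array(c["R"]);t=np.array(c["t"])
    uv=np.atleast_2d(uv); z=d[uv[:,1].astype(int),uv[:,0].astype(int)]
    X=np.c_[(uv[:,0]-K[0,2])/K[0,0]*z,(uv[:,1]-K[1,2])/K[1,1]*z,z]
    return ((X-t)@R)[z>0]
def proj(n,X):
    c=vision.get_calibration(n);K=np.array(c["intrinsics"])
    x=(np.atleast_2d(X)@np.array(c["R"]).T+np.array(c["t"]))@K.T
    return x[:,:2]/x[:,2:]
def box(u0,u1,v0,v1): 
    g=np.mgrid[u0:u1,v0:v1]; return g.reshape(2,-1).T
E
python3 - <<'E'
from h import *
f=np.load("pics/top0.npz");p,d=f['p'],f['d']
cv2.imwrite("pics/crop0.png",cv2.resize(p[205:355,190:380,::-1],None,fx=4,fy=4,interpolation=cv2.INTER_CUBIC))
D=pts("top",d,box(275,325,245,290)); c=D.mean(0); n=np.linalg.svd(D-c)[2][2]; n*=np.sign(n[2]); r=(D-c)@n
print("deck",c,n,"tilt",np.degrees(np.arccos(n[2])),"res",r.std()); 
up=np.array([0,0,1])-n*n[2]; print("uphill",up/np.linalg.norm(up))
uv=box(320,375,215,300); h=cv2.cvtColor(p,cv2.COLOR_RGB2HSV)[uv[:,1],uv[:,0]]
m=((h[:,0]<15)|(h[:,0]>170))&(h[:,1]>140)&(h[:,2]>40)
B=pts("top",d,uv[m]); H=(B-c)@n; print("bottle n",m.sum(),"height pct",np.percentile(H,[5,50,95,99]))
T=B[H>np.percentile(H,40)]; print("T mean",T.mean(0)); q=T.mean(0);print("axis",np.linalg.svd(T-q)[2][0])
print("btn",pts("top",d,[[292,329],[290,328],[294,331]])); print("bench",pts("top",d,[[450,200]]))
print("console",pts("top",d,[[312,327],[318,330],[360,320]]))
print("roller",pts("top",d,[[255,267],[232,270]]), "head",pts("top",d,[[213,280]]),"spare",pts("top",d,[[332,184]]))
E
```

```text
deck [555.18631679 -21.81889407  77.07625902] [ 0.02070992 -0.14091241  0.98980543] tilt 8.188261744178996 res 2.1900385903519877
uphill [-0.14392576  0.97928554  0.14242615]
bottle n 38 height pct [46.58423401 49.81311095 53.5006479  54.16317795]
T mean [ 582.76194083 -111.51704371  115.69497005]
axis [-0.98809633 -0.1537931   0.00365127]
btn [[430.76687373  -6.04782316 104.959688  ]
 [432.78349667  -2.02339162 100.40142766]
 [426.86540385  -9.85522033 102.82080398]]
bench [[ 708.15436534 -357.77996655    2.20134794]]
console [[ 434.12730196  -45.28204239   78.01157746]
 [ 428.01806514  -57.17811945   77.84707301]
 [ 446.27928186 -141.79816159   78.05403547]]
roller [[554.78417353  67.54135054  91.56821296]
 [548.71233003 112.68834298  98.41134113]] head [[524.81121463 141.90235235 148.0792541 ]] spare [[718.71457564 -90.02060362 114.84734774]]
```

View pics/crop0.png

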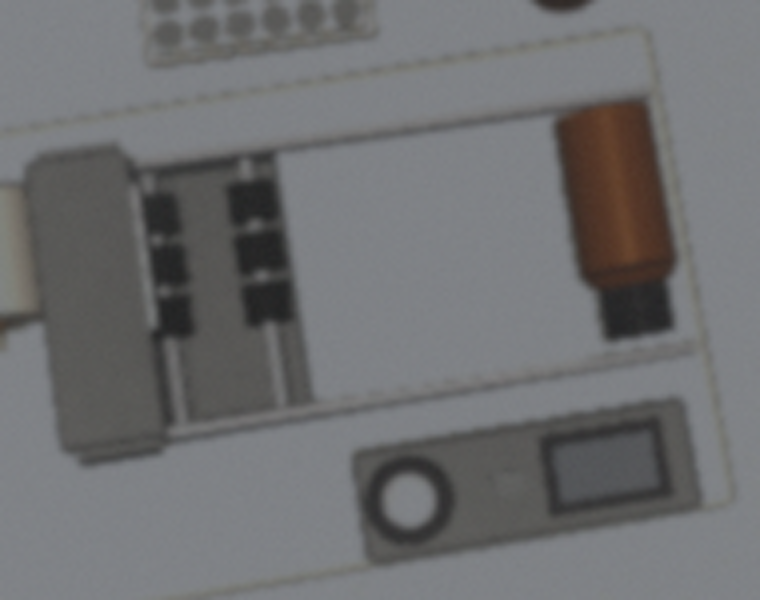

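Crop: the amber bottle body centre is at about (613,190), cap toward the robot. The rollers are at (255,250) and (168,260) and the button is at (408,500). Next I'll build a model and check it against the images with an overlay.

```bash
cat >> h.py <<'E'
def model(G,yaw,tilt=np.radians(8)):
    x=np.array([-np.sin(yaw)*np.cos(tilt),np.cos(yaw)*np.cos(tilt),np.sin(tilt)])
    y=np.array([-np.cos(yaw),-np.sin(yaw),0]); z=np.cross(x,y)
    return np.array(G),np.c_[x,y,z]
def gw(M,p): return M[0]+np.atleast_2d(p)@M[1].T
def planeray(n,uv,z):
    c=vision.get_calibration(n);R=np.array(c["R"]);t=np.array(c["t"]);K=np.array(c["intrinsics"])
    r=R.T@np.linalg.solve(K,[*uv,1]);o=-R.T@t
    return o+r*(z-o[2])/r[2]
E
cat > ov.py <<'E'
from h import *
f=np.load("pics/top0.npz");p,d=f['p'],f['d'];fs=np.load("pics/side0.npz")
# deck from both views -> height
yaw=np.radians(8.5)
D=np.r_[pts("top",d,box(275,325,245,290)),pts("side",fs['d'],box(205,250,240,260))]
x=model([0,0,0],yaw)[1]
for n,dd,b in(("top",d,box(275,325,245,290)),("side",fs['d'],box(215,245,240,262))):
    D=pts(n,dd,b); print(n,"deck ref height at (575,-112):",np.median((D-[575,-112,0])@x[:,2])/x[2,2])
uv=box(284,301,320,339); Q=pts("top",d,uv); rr=np.hypot(*(uv-[292,329.7]).T)
for a,b in((0,3),(3,5),(5,7),(7,9),(9,11),(11,13)): 
    k=(rr>=a)&(rr<b); k.any() and print("btn ring",a,b,np.round(np.percentile(Q[k,2],[20,50,80]),1))
zax=63.5+25*.99
b=planeray("top",(190+613/4,205+190/4),zax+1); print("body c",b)
M=model(b-25*x[:,2],yaw); print("G",M[0])
bt=planeray("top",(190+409/4,205+500/4),102); print("btn",bt,"in gutter",(bt-M[0])@M[1])
ims=[]
for n,pp,(u0,u1,v0,v1),s in(("top",p,(190,380,205,355),4),("side",fs['p'],(130,350,160,350),3)):
    im=cv2.resize(pp[v0:v1,u0:u1,::-1],None,fx=s,fy=s,interpolation=cv2.INTER_CUBIC)
    def L(P,col):
        q=((proj(n,P)-[u0,v0]+.5)*s).astype(int); cv2.polylines(im,[q.reshape(-1,1,2)],True,col,1)
    g=lambda P:gw(M,P)
    L(g([[-32,-48,14],[255,-48,14],[255,81,14],[-32,81,14]]),(0,255,0))
    L(g([[-32,-48,0],[165,-48,0],[165,81,0],[-32,81,0]]),(255,255,0))
    for X in(180,230): L(g([[X,-48,3],[X,81,3]]),(0,0,255))
    for Y in(-40,40): L(g([[25*np.cos(a),Y,25+25*np.sin(a)] for a in np.linspace(0,6.28,40)]),(255,0,255))
    L(g([[17*np.cos(a),74,25+17*np.sin(a)] for a in np.linspace(0,6.28,40)]),(255,0,255))
    L([bt+[14*np.cos(a),14*np.sin(a),0] for a in np.linspace(0,6.28,40)],(0,255,255))
    ims.append(cv2.resize(im,(760,600 if n=="top" else 656)))
cv2.imwrite("pics/ov_top.png",ims[0]);cv2.imwrite("pics/ov_side.png",cv2.resize(ims[1],(690,596)))
E
python3 ov.py
```

```text
top deck ref height at (575,-112): 64.14396478875608
side deck ref height at (575,-112): 62.190615457286334Traceback (most recent call last):
  File "ov.py", line 11, in <module>
    k=(rr>=a)&(rr<b); k.any() and print("btn ring",a,b,np.round(np.percentile(Q[k,2],[20,50,80]),1))
                                                                              ~^^^^^
IndexError: boolean index did not match indexed array along axis 0; size of axis is 321 but size of corresponding boolean axis is 323
```

```bash
sed -i 's/return ((X-t)@R)\[z>0\]/X=(X-t)@R; return X[z>0] if drop else np.where((z>0)[:,None],X,np.nan)/; s/def pts(n,d,uv)/def pts(n,d,uv,drop=True)/' h.py; sed -i 's/Q=pts("top",d,uv)/Q=pts("top",d,uv,False)/; s/np.percentile(Q/np.nanpercentile(Q/' ov.py; python3 ov.py
```

```text
top deck ref height at (575,-112): 64.14396478875608
side deck ref height at (575,-112): 62.190615457286334
btn ring 0 3 [100.6 102.4 104.7]
btn ring 3 5 [100.3 102.  104.4]
btn ring 5 7 [100.5 102.  103.9]
btn ring 7 9 [90.4 92.8 94.3]
btn ring 9 11 [91.  92.8 94.3]
btn ring 11 13 [78.1 80.3 82.4]
body c [ 581.80607107 -110.92637146   89.25      ]
G [ 581.29179372 -107.48526135   64.49329828]
btn [428.84849102  -6.43553839 102.        ] in gutter [126.50036544 135.83274459  20.0968346 ]
```

View pics/ov_top.png

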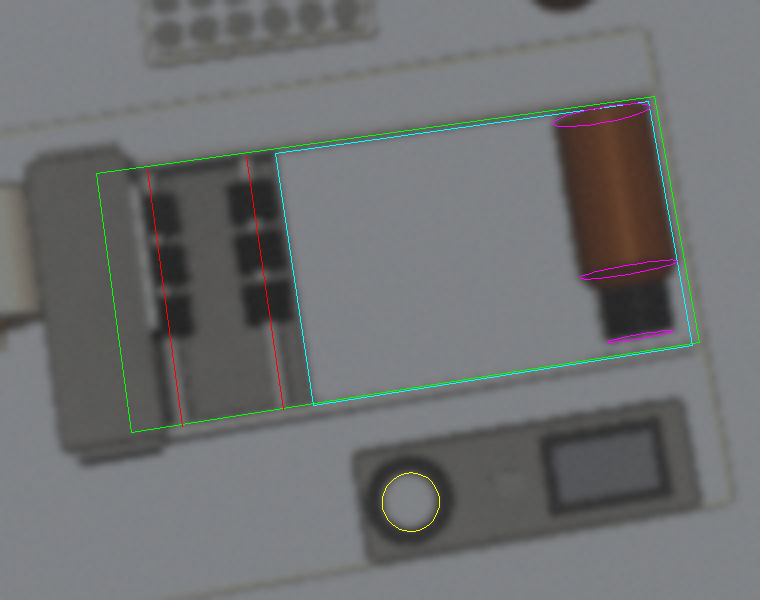

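View pics/ov_side.png

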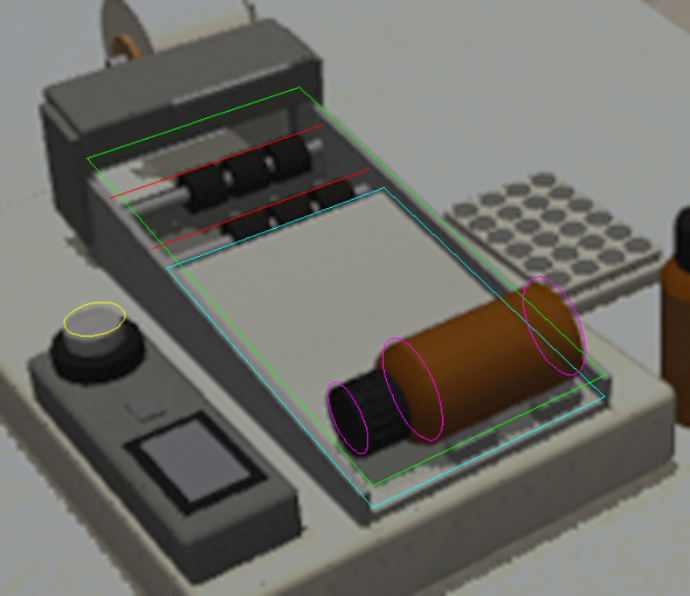

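The model fits both views to within 1–2 mm. The button cap is at 102 mm and its collar at 93 mm, so closed fingers clear the collar over the full stroke. I'll push with closed, vertical fingers, jaw axis along the bottle.

```bash
cat >> h.py <<'E'
from scipy.spatial.transform import Rotation as Ro
M=model([581.3,-107.5,64.2],np.radians(8.5)); BTN=np.array([428.8,-6.4,102.])
def ori(s):  # tool y down, tool x = s * gutter y
    x=s*M[1][:,1]; y=np.array([0,0,-1.]); return Ro.from_matrix(np.c_[x,y,np.cross(x,y)]).as_quat()
def tip(x,y,z): return gw(M,[x,y,z])[0]+[0,0,17]   # TCP for fingertip centre at gutter point
def shot(n,name,c=(190,380,205,355),s=4):
    p,d=vision.grab_frame(n); cv2.imwrite(f"pics/{name}.png",cv2.resize(p[c[2]:c[3],c[0]:c[1],::-1],None,fx=s,fy=s,interpolation=cv2.INTER_CUBIC))
def rep():
    s=status.state(); print(round(s["time"],2),np.round(s["tcp_pos"],1),np.round(s["ft_force"],2),np.round(s["q"],2))
E
python3 - <<'E'
from h import *
A=tip(-56,5,130); 
for s in(1,-1): print(s,[None if (q:=kin.inverse_kinematics(P,ori(s))) is None else np.round(q,2) for P in(A,tip(160,5,15),BTN+[0,0,17])])
fingers.close_gripper(10)
o=ori(1) if Ro.from_quat(ori(1)).as_matrix()[:,0]@Ro.from_quat(status.state()["orientation"]).as_matrix()[:,0]>0 else ori(-1)
np.save("o.npy",o); print(o)
robot.goto(A,o); rep()
robot.move_l(tip(-56,5,16),rate=120); rep()
robot.move_l(tip(-30,5,16),rate=30); rep()
print(status.state()["gripper_width"])
shot("side","a",(130,350,160,350),3)
E
```

```text
1 [array([-0.38,  0.19,  1.49, -0.  ,  1.47,  2.61]), None, None]
-1 [array([-0.38,  0.19,  1.49, -0.  ,  1.47, -0.53]), array([-0.01,  0.1 ,  1.74, -0.  ,  1.3 , -0.16]), array([-0.13, -0.26,  2.08, -0.  ,  1.32, -0.28])]
[ 0.70516237  0.05240262 -0.05240262 -0.70516237]
3.57 [ 586.9 -182.1  202.2] [ 0.19  0.36 -0.25] [-0.38  0.19  1.49 -0.    1.47 -0.53]
4.67 [ 585.6 -165.7   90.4] [0.06 0.57 0.27] [-0.36  0.26  1.61 -0.    1.27 -0.51]
5.68 [ 582.1 -141.1   94.5] [ 0.63 -5.78  4.62] [-0.32  0.23  1.64 -0.    1.27 -0.47]
0.6555501105894994
```

View pics/a.png

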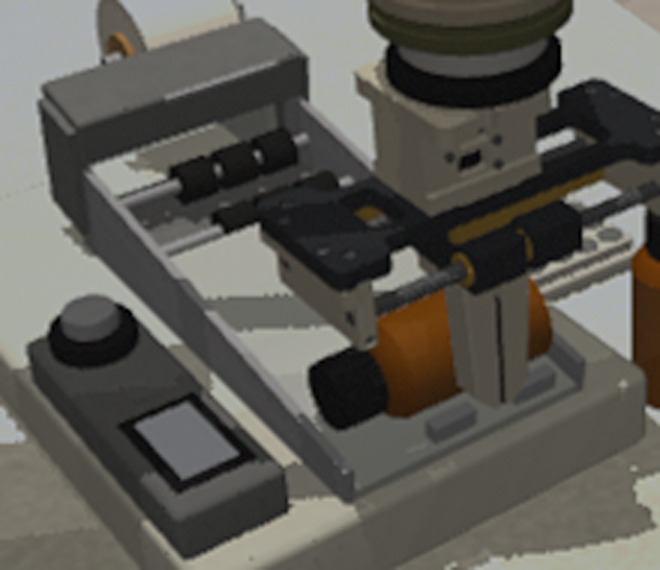

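The fingertip is behind the bottle, centred on its body between the two lip tabs. The force is 5.8 N back and 4.6 N up, which suggests friction jamming because a vertical finger meets the bottle above its axis. I'll back off and tilt the tool so the pads touch below the axis.

```bash
cat >> h.py <<'E'
TH=np.radians(25)
UP=M[1]@[-np.sin(TH),0,np.cos(TH)]
def oriT():
    x=-M[1][:,1]; y=-UP; return Ro.from_matrix(np.c_[x,y,np.cross(x,y)]).as_quat()
def tipT(x,y,z): return gw(M,[x,y,z])[0]+17*UP
E
python3 - <<'E'
from h import *
o=oriT()
print([None if (q:=kin.inverse_kinematics(P,o)) is None else np.round(q,2) for P in(tipT(-60,5,40),tipT(-30,5,16),tipT(165,5,12))])
robot.move_l(tip(-56,5,16),rate=60); rep()
robot.move_l(tipT(-65,5,35),o,rate=60)
robot.move_l(tipT(-48,5,17),rate=60); rep()
for x in(-40,-34,-28,-22):
    h=robot.move_l(tipT(x,5,17),rate=25,max_force=6); print(x,h);rep()
    if h: break
shot("side","b",(130,350,160,350),3)
E
```

```text
[array([-0.62,  0.59,  1.26,  0.41,  1.7 , -0.8 ]), array([-0.58,  0.56,  1.34,  0.42,  1.64, -0.79]), array([-0.34,  0.29,  1.65,  0.5 ,  1.51, -0.6 ])]
6.32 [ 584.6 -165.4   88.9] [ 0.34  0.43 -0.03] [-0.36  0.26  1.61  0.    1.27 -0.51]
7.61 [ 585.  -166.2   88.6] [0.43 0.47 0.27] [-0.6   0.59  1.3   0.41  1.66 -0.8 ]
-40 False
8.07 [ 583.9 -158.9   89.8] [ 0.95 -0.18 -0.04] [-0.6   0.58  1.32  0.41  1.65 -0.8 ]
-34 False
8.47 [ 583.  -152.9   90.6] [-0.5  -0.62 -0.39] [-0.59  0.57  1.33  0.42  1.65 -0.79]
-28 False
8.86 [ 582.1 -146.8   91.4] [ 0.38  0.06 -0.99] [-0.58  0.56  1.35  0.42  1.64 -0.79]
-22 False
9.25 [ 581.2 -140.9   92.2] [ 0.75  0.08 -0.19] [-0.58  0.55  1.36  0.42  1.64 -0.78]
```

View pics/b.png

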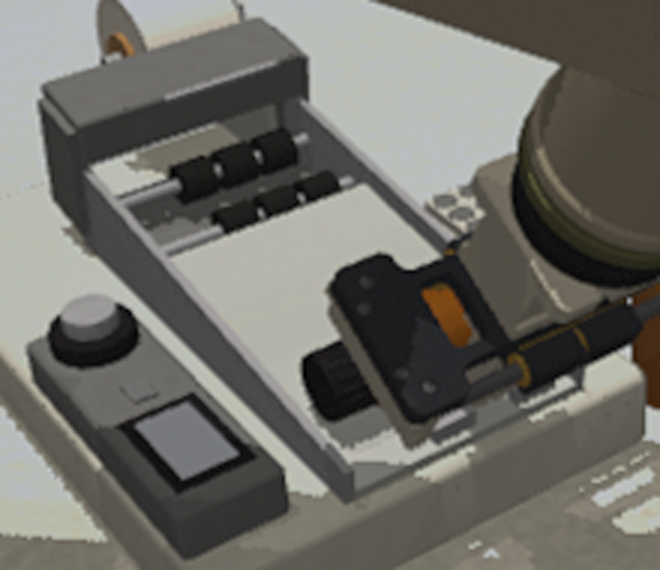

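The tilted push works: the force is under 1 N and the bottle is rolling. I'll continue up to just before the roller.

```bash
python3 - <<'E'
from h import *
for x,z,r in((-8,17,30),(4,11.5,30),(130,11.5,40)):
    h=robot.move_l(tipT(x,5,z),rate=r,max_force=8); print(x,h);rep()
    if h: break
robot.dwell(.2)
shot("top","c")
E
```

```text
-8 False
9.92 [ 579.1 -127.2   94.1] [-0.29  0.1   0.06] [-0.56  0.52  1.39  0.43  1.63 -0.77]
4 False
10.51 [ 577.2 -114.7   90.3] [ 0.38 -0.23 -0.45] [-0.55  0.51  1.41  0.43  1.61 -0.76]
130 False
13.81 [559.    8.3 107.9] [ 0.15 -0.94  0.9 ] [-0.39  0.33  1.61  0.49  1.53 -0.64]
```

View pics/c.png

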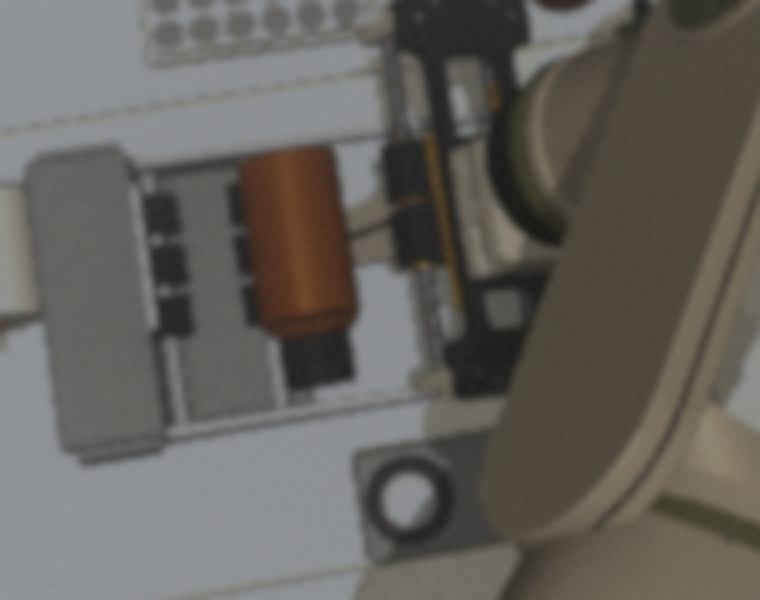

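Top view: the bottle is straight and touching the front roller, with its body centre at about (297,243). Next I push it slowly over.

```bash
python3 - <<'E'
from h import *
for x in(145,152,158,162):
    h=robot.move_l(tipT(x,5,12),rate=18,max_force=10); print(x,h);rep()
    if h: break
robot.dwell(.3); rep()
shot("top","d")
E
```

```text
145 False
15.04 [556.6  23.1 110.4] [ 0.41 -0.25 -0.32] [-0.37  0.31  1.63  0.49  1.52 -0.62]
152 False
15.58 [555.7  30.  111.5] [ 0.09  0.08 -1.18] [-0.36  0.31  1.63  0.5   1.52 -0.61]
158 False
16.07 [554.8  35.8 112.4] [ 1.02  0.12 -0.25] [-0.35  0.3   1.64  0.5   1.51 -0.61]
162 False
16.44 [554.2  39.7 112.9] [ 0.47 -0.21 -0.2 ] [-0.34  0.29  1.64  0.5   1.51 -0.6 ]
16.74 [554.3  39.6 112.9] [-0.4   0.46  0.15] [-0.34  0.29  1.64  0.5   1.51 -0.6 ]
```

View pics/d.png

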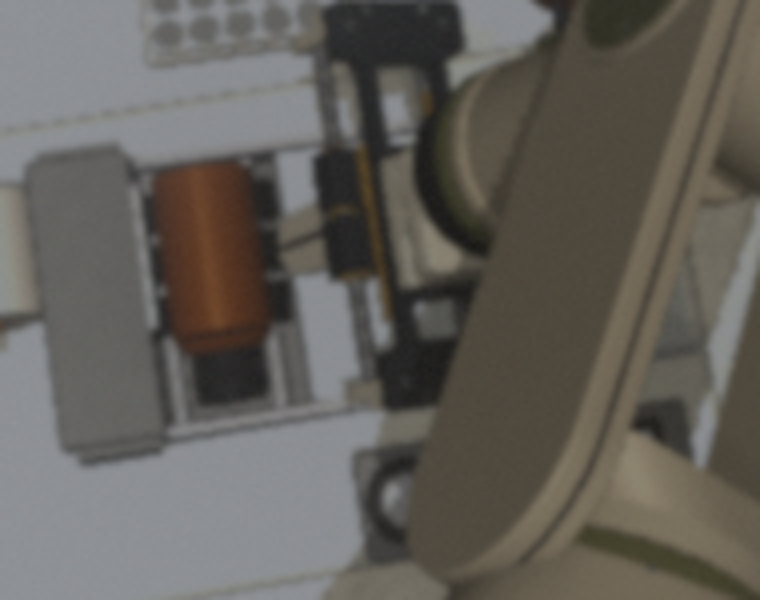

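The bottle has dropped between the rollers, body centre at about (210,255) in the crop, and the pushing force is zero. I'll retreat and press the button.

```bash
python3 - <<'E'
from h import *
robot.move_l(tipT(120,5,14),rate=60)
robot.move_l(tipT(80,5,130),rate=120)
robot.goto(BTN+[0,0,17+90],ori(-1)); 
robot.move_l(BTN+[0,0,17+12],rate=80); robot.dwell(.2); rep()
f0=status.state()["ft_force"][2]
for k in range(1,30):
    h=robot.move_l(BTN+[0,0,17+12-k],rate=15,max_force=12)
    s=status.state(); F=s["ft_force"][2]-f0
    if F>1.5 or h: print(12-k,h,round(s["tcp_pos"][2]-17,1),round(F,1))
    if h or F>14: break
robot.dwell(.3); rep()
robot.move_l(BTN+[0,0,17+60],rate=80); rep()
robot.goto(np.array([330,-330,300.]),ori(-1)); rep()
shot("top","e"); shot("side","f",(130,350,160,350),3)
E
```

```text
20.96 [429.2  -6.4 131.6] [-0.55  0.2  -0.43] [-0.13 -0.28  2.07 -0.    1.35 -0.28]
0 False 102.1 2.6
-1 False 101.1 2.4
-2 False 100.1 3.7
-3 False 99.1 4.8
-4 False 98.1 5.2
-5 False 97.2 6.3
-6 False 97.1 15.0
25.76 [429.1  -6.4 114.1] [-3.890e+00  1.000e-02  1.513e+01] [-0.13 -0.26  2.08 -0.    1.31 -0.28]
26.73 [428.4  -6.4 178.3] [-0.46  0.53  0.58] [-0.13 -0.32  2.01  0.    1.45 -0.28]
28.08 [ 330.4 -329.2  299.4] [ 0.63 -0.02  0.65] [-0.89 -0.25  1.74  0.    1.65 -1.04]
```

View pics/f.png

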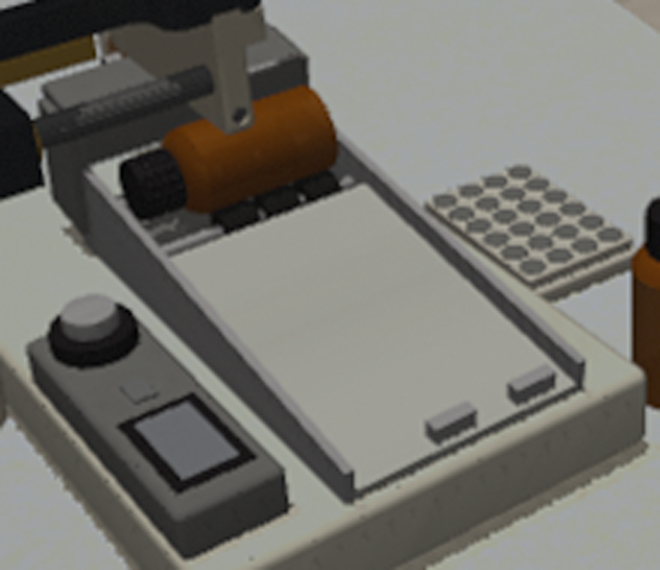

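```bash
python3 - <<'E'
from h import *
p,d=vision.grab_frame("top"); nest=gw(M,[205,0,18])[0]
q=proj("top",nest+25*M[1][:,2])[0]; print("nest px",q,"surface",pts("top",d,box(int(q[0])-2,int(q[0])+3,int(q[1])-6,int(q[1])+7)).mean(0),"expected",nest+25*M[1][:,2])
robot.finish_job(); rep()
E
```

```text
nest px [242.63682352 265.9748791 ] surface [554.03740898  88.53497883 135.84769462] expected [552.17851433  87.35641054 135.31201265]
the job is handed in; nothing more can be done
the job is handed in; nothing more can be done
```

The amber bottle is now lying between the two rollers, the start button has been pressed fully in and released, and the job is handed in.

- **Push:** My first contact, with the fingers vertical, met about 7 N because friction jammed the bottle. I backed off and tilted the fingers 25° so they touched below the bottle's axis. From there it rolled up with about 1.5 N at most at the points I read, and dropped in over the front roller.
- **Button:** I pressed it only after a picture showed the bottle between the rollers. The force rose steadily to about 6 N, then hit a firm stop at 15 N after about 6 mm of travel. The side picture shows it out again.
- **Last checks:** Before handing in, the depth reading of the bottle's top was within 2.5 mm of where it should be in the nest. The arm was clear of everything at about 28 s. The standing bottle and well plate look unmoved in the last side view. The label roll was outside that view, and I did not check it separately.

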